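Shift the bench shaker into third gear

ROBOT

A 6-joint arm with a two-finger parallel gripper is mounted at the origin on a cart in front of the work surface, level with it; the furniture and walls round the work are solid. World frame = base frame: x ahead of the robot, y to its left, z up, the work surface at z = 0. Lengths are in m, angles in rad, forces in N, time in s.
With the tool pointing down it reaches from about 0.4 to 0.825 m from the base axis. Payload 7 kg.
Tool frame: the origin (TCP) lies between the finger pads; the fingertips stand ahead of it and the grasp point (between the pads) is the TCP (arm.nose_length is the z of the fingertips in the tool frame, in m); z points along the fingers, y is the line along which they close (so a half turn about z gives the same grasp; the last joint's range is limited). The gripper opens to 85 mm and grips with 20 to 120 N. Pads are 22 mm wide; open, the fingers measure 114 mm over their backs; the gripper's body (76 mm by 85 mm) begins 54 mm behind the grasp point. The pads swing forward as they close: fully open they stand 13 mm farther back than shut.
Start: joints at [1.582, 0.359, 0.012, 0, -1.224, -0.288], TCP at [0.184, 0.649, 0.25] pointing down, gripper open.
Joint ranges: [-3.07, 3.07], [-1.43, 2.12], [-1.02, 1.25], [-3.03, 1.67], [-3.05, -0], [-3.03, 3.03]. Speed limits (rad/s): [2.39, 2.39, 3.01, 3.14, 3.14, 3.14].

INTERFACE

Orientations are given as a unit quaternion [w, x, y, z].
In Python, from station import arm gives the robot as it stands.
- The arm moves only by the shell command python3 -m crank 'ROWS' [OPENING] [FORCE]. ROWS is text: rows parted by semicolons, each of 6 numbers parted by spaces: the shift along the tool's x, y, z in mm, then the turn, a rotation vector about the tool's x, y, z in rad. In form: x y z wx wy wz; .... A call has 1 to 8 rows; each row shifts and turns the commanded pose from where the row before left it, along the tool's axes as they then stand; what a row does not reach is not made up. A row lasts 1/12 s, in which the tool goes at most 41.7 mm and 7.16 degrees, less where a joint would pass 70% of its speed; a pose out of reach is approached as far as the arm can. A call with a gripper value outside its range is refused whole. OPENING is the opening, from 0 (shut) to 1 (fully open), set as the call begins (- or left out, the last holds). The fingers move at their own pace and stop on an object; FORCE is the grip in N (left out, the last holds). Time passes only in rows, so rows that do not move let the fingers close. It gives the time, the measured TCP pose, the force, the opening and the grip force at its end, in the units of the state.
- arm.read_state(): the state, without advancing time (a new reading comes with each control period).
- arm.snapshot(name): name is "side" or "top" or "wrist"; returns a dict with "image" (420x560x3 uint8, blue, green, red), "vfov" (degrees; the focal length in pixels is half the picture's height over the tangent of half this angle, whatever the lens; pixels are square), "cx", "cy" (the principal point, pixels), "xyz" and "attitude" of the camera in the world; the wrist camera has in their place "mount" (4x4, takes a point from camera to tool coordinates, whose origin is the TCP and whose axes are the flange's). Camera axes: x right, y up, looking along -z (the intrinsics and any distortion apply to the point x, -y, -z); pixel columns grow to the right and rows downward; lengths in m; the calibration is good to about 2 mm. A picture is of the moment at which its call begins: read the wrist's pose just before it. There is no depth.
- arm.close_job(): hands the job in; it is judged then, once.
Trained networks look in the newest picture that a camera, given by its name, has taken for a name from the list of things; names that differ only in an ending like _2 or _b are one class to them, and where a whole thing is asked for, a point or a joint stands for the part that bears it (a point fixed in the world has none). Each returns a list of dicts, best first, with "conf" (0 to 1); they miss things now and then, are a little off and sometimes report something else, mostly with a low value. They report only what shows in the picture. A call takes as long as a camera call.
- arm.regions_of(camera, label): "mask" (420x560 bool, what is visible of it) and "pixel" ([row, column] in pixels, amid what is visible of it).
- arm.place_of(camera, label): "pixel" ([row, column] in pixels: a listed point, or the origin of a listed thing).
The state is a dict: "clock": time; "joints": joint angles; "joint_vel": joint speeds; "joint_efforts": joint torques, N m; "position": TCP position; "tcp_rot": TCP orientation; "contact_force": force on the tool from outside, world axes, zero at the start; "torque": the same for the moment, N m; "finger_gap": opening from 0.0 (shut) to 1.0 (fully open); "finger_force": force on a finger pad.
Only numpy, scipy, OpenCV 4.12 (cv2) and the standard library are available. Lean on these libraries where they do the work, as an engineer would, in place of code of your own. Each camera call takes 0.05 s, during which the arm holds its last target. There are 200 camera calls.

TASK

Put the bench shaker into third gear: push its red gear knob with the fingertips, through the middle passage of the H-shaped gate over to the right-hand lane, then fully forward (away from the robot) into the slot marked with three dots. Only push the knob, never pinch it between the fingers, do not let it drop back into the four-dot slot on the way, and leave the vial on the shaker, the beaker, the dropper bottle and the red marker where they stand.

Things in the scene. Friction and masses are not known exactly. Their poses are not given: they have to be found in the camera images.
- shaker: Blue bench shaker, fixed at a varying place and heading. Origin on the worktop under the gate's centre; +x forward (away from the operator), +y left. Left block 130 x 130 mm, 120 mm high, topped by a flat aluminium gate plate; right block (its y -65 to -180 mm, x +-65 mm) 52 mm high with a round rubber platform 100 mm wide, top at 70 mm, centre y -125 mm.
- across (a joint): Sideways tilt of the gear lever, rad: negative left, positive right; left lane about -0.27, right lane about +0.27, stops at +-0.30. The pivot lies 20 mm above the worktop under the gate's centre; the stem can cross only while 'along' is within about +-0.03. Stays where it is left; about 1 N at the knob moves it.
- along (a joint): Fore-and-aft tilt of the gear lever, rad: 0 = at the cross passage, positive forward (+x of the shaker), negative back; stops at +-0.33 (fully home). Starts anywhere in the left lane. Same friction as sideways; no spring, no detent.
- knob (a point): Centre of the red knob: 38 x 38 mm over its four side pads, 40 mm tall, rigid, 150 mm from the pivot, tilting with the lever (centre 170 mm above the worktop upright, about 157 mm at a slot's end). Its frame is the lever's: x forward, y left, z up the stem. It travels about +-45 mm sideways and +-50 mm fore and aft.
- slot_three (a point): Point at the forward end of the right lane (the three-dot slot), at the top of the gate plate, where the stem must go.
- pad_front: Red pad on the knob's side towards the robot (-x of the shaker), 28 x 36 mm; pushed to go forward. Origin at its centre, about 19 mm out from the stem's axis to its face.
- pad_back: The same on the knob's far side (+x of the shaker).
- pad_left: The same on the knob's left side (+y of the shaker); pushed to go right.
- pad_right: The same on the knob's right side (-y of the shaker).
- vial_amber: Small loose vial with a black cap, 23 x 23 x 52 mm, standing on the shaker's round platform; origin at the centre of its foot. Leave alone.
- beaker: Cloudy plastic beaker, loose, 66 x 66 x 82 mm, on the worktop left of the shaker; origin at the centre of its foot. Leave alone.
- dropper: Black square dropper bottle with blue cap, loose, 29 x 29 x 57 mm, on the worktop left of the shaker; origin at the centre of its foot. Leave alone.
- marker_red: Red and white marker pen, loose, 140 mm long, 15 mm thick, lying on the worktop in front of the shaker's right part; origin under its middle. Leave alone.
- gate_centre (a point): Centre of the H cut, on the plate's top (120 mm up), axes as the shaker's. Two lanes along x at y +28 mm (left) and -28 mm (right), joined by one passage along y at x = 0; cuts 16 mm wide, stem 10 mm thick, corners at the passage rounded. Stem travel in the lanes x +-35 mm. Black dots at the slot ends: 1 left forward, 2 left rear, 3 right forward, 4 right rear.

How it is judged:
By the outcome, as a careful person would: the job done as asked, in the order asked, and still so for the second after the job is handed in, with the robot touching nothing.
It also fails if it takes over 64 s, if anything falls off the work surface, if the arm or the gripper's body presses on something with over 40 N, if the wrist force passes 120 N, or if a joint passes its speed limit or range.

## Working session

There is one attempt and no reset: what is moved stays moved. The work goes in short steps, Python scripts to look and compute and a shell command to move; the robot and the scene stay as the last step left them, time stands still between calls to the robot, and variables do not carry over. Pictures are saved under pics/ and viewed, at most 10 in all, crops included, and the job is handed in when it is done.

```bash
mkdir -p pics; ls; cat > h.py <<'E'
import numpy as np, cv2
from scipy.spatial.transform import Rotation as R
from station import arm
def rot(q): return R.from_quat([q[1],q[2],q[3],q[0]]).as_matrix()
def cam(name):
    st=arm.read_state(); s=arm.snapshot(name)
    if 'mount' in s:
        M=np.array(s['mount']); T=np.eye(4); T[:3,:3]=rot(st['tcp_rot']); T[:3,3]=st['position']; M=T@M
        s['P'],s['A']=M[:3,3],M[:3,:3]
    else:
        a=np.array(s['attitude']); s['P']=np.array(s['xyz']); s['A']=rot(a) if a.size==4 else a.reshape(3,3)
    s['f']=210/np.tan(np.radians(s['vfov'])/2); return s
def ray(s,px):
    d=s['A']@np.array([(px[1]-s['cx'])/s['f'],-(px[0]-s['cy'])/s['f'],-1]); return s['P'],d/np.linalg.norm(d)
def atz(s,px,z):
    p,d=ray(s,px); return p+d*(z-p[2])/d[2]
def tri(rs):
    A=sum(np.eye(3)-np.outer(d,d) for p,d in rs); b=sum((np.eye(3)-np.outer(d,d))@p for p,d in rs); return np.linalg.solve(A,b)
def proj(s,X):
    c=s['A'].T@(np.array(X)-s['P']); return s['cy']-s['f']*c[1]/-c[2], s['cx']+s['f']*c[0]/-c[2]
E
python3 - <<'E'
from h import *
np.set_printoptions(precision=4,suppress=True)
st=arm.read_state(); print({k:st[k] for k in('clock','position','tcp_rot','finger_gap','contact_force')},arm.nose_length, rot(st['tcp_rot']))
ims=[];S={}
for n in('side','top','wrist'):
    s=cam(n);S[n]=s; print(n,{k:v for k,v in s.items() if k not in('image','mount')})
    im=s['image'].copy()
    for l in('knob','gate_centre','slot_three','pad_front','pad_left','shaker','vial_amber','beaker','dropper','marker_red'):
        r=arm.place_of(n,l)
        if r:
            p=r[0]['pixel'];print(n,l,round(r[0]['conf'],2),np.round(p,1)); cv2.circle(im,(int(p[1]),int(p[0])),3,(0,255,0),1);cv2.putText(im,l[:6]+l[-2:],(int(p[1])+4,int(p[0])),0,.35,(0,255,255))
    cv2.imwrite(f'pics/a_{n}.png',im)
E
```

```text
pics
{'clock': 0.0, 'position': array([0.1844, 0.6488, 0.2493]), 'tcp_rot': array([ 0.0009,  0.9904, -0.138 , -0.    ]), 'finger_gap': 1.0010349171317356, 'contact_force': array([0.2088, 0.8012, 0.5025])} 0.019 [[ 0.9619 -0.2734 -0.0003]
 [-0.2734 -0.9619 -0.0017]
 [ 0.0002  0.0017 -1.    ]]
side {'vfov': 44.09360513430808, 'cx': 275.8714793208742, 'cy': 203.06332247490425, 'xyz': array([ 0.0351, -0.7229,  0.5497]), 'attitude': array([ 0.8209,  0.4759, -0.1629, -0.2705]), 'P': array([ 0.0351, -0.7229,  0.5497]), 'A': array([[ 0.8006,  0.2891, -0.5249],
       [-0.5991,  0.4007, -0.6932],
       [ 0.0099,  0.8694,  0.494 ]]), 'f': np.float64(518.5482993311413)}
side knob 0.61 [166.3 305.7]
side gate_centre 0.65 [259. 312.]
side slot_three 0.72 [202.  337.3]
side pad_front 0.79 [166.2 298.5]
side shaker 0.61 [259.  310.1]
side vial_amber 0.97 [268.2 359.1]
side beaker 0.88 [236.5 234.5]
side marker_red 0.57 [324.5 297.7]
top {'vfov': 49.28367158228936, 'cx': 281.8671556080735, 'cy': 210.19019012422586, 'xyz': array([ 0.3797, -0.1125,  0.9757]), 'attitude': array([-0.6998, -0.0655,  0.0527,  0.7094]), 'P': array([ 0.3797, -0.1125,  0.9757]), 'A': array([[-0.012 ,  0.9859, -0.1667],
       [-0.9997, -0.015 , -0.0169],
       [-0.0191,  0.1665,  0.9859]]), 'f': np.float64(457.7963358637402)}
top knob 0.97 [181.4 290.2]
top gate_centre 0.61 [196.3 312.4]
top slot_three 0.75 [186.  328.6]
top pad_front 0.42 [193.5 287.9]
top pad_left 0.61 [185.6 299.6]
top shaker 0.93 [209.6 306.3]
top vial_amber 0.69 [206.9 377.4]
top beaker 0.87 [244.4 241.9]
top dropper 0.69 [205.8 255.2]
top marker_red 0.56 [271.8 367.7]
wrist {'vfov': 66.39036130264162, 'cx': 284.0356881182879, 'cy': 204.61967962772144, 'P': array([0.2581, 0.6274, 0.3747]), 'A': array([[-0.2727,  0.9172,  0.2904],
       [-0.9621, -0.2595, -0.0838],
       [-0.0015, -0.3022,  0.9532]]), 'f': np.float64(320.972558822605)}
```

View pics/a_top.png

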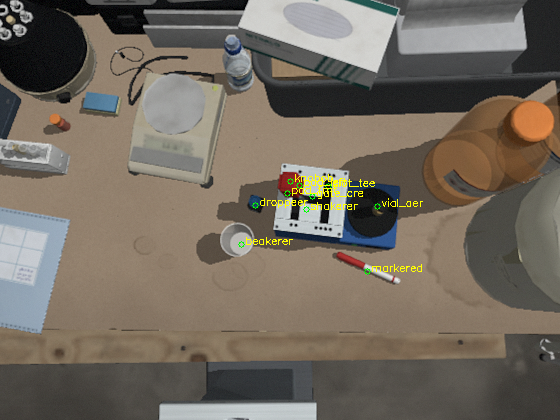

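View pics/a_side.png

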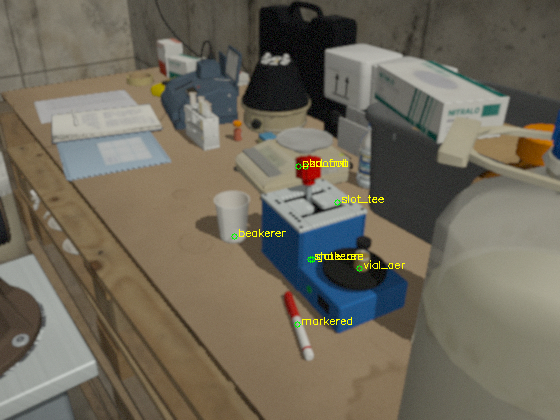

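The top view shows the gate plate around px (196,312), with the knob at (181,290), forward in the left lane. The vial is on the platform at (207,377), and the beaker and dropper are to the left. Next I'll measure the shaker's pose.

```bash
python3 - <<'E'
from h import *
np.set_printoptions(precision=4,suppress=True)
s=cam('top'); im=s['image']; 
m=arm.regions_of('top','shaker'); k=arm.regions_of('top','knob'); kp=arm.place_of('top','knob')[0]['pixel']
hsv=cv2.cvtColor(im,cv2.COLOR_BGR2HSV)
mk=np.zeros(im.shape[:2],np.uint8); mk[155:250,268:356]=1
w=((hsv[...,2]>165)&(hsv[...,1]<50)&(mk>0)).astype(np.uint8)
w=cv2.morphologyEx(w,cv2.MORPH_OPEN,np.ones((3,3)))
pts=np.argwhere(w)[:,::-1]
r=cv2.minAreaRect(pts.astype(np.float32)); b=cv2.boxPoints(r); print(r)
W=np.array([atz(s,(p[1],p[0]),.12) for p in b]); print(W, W.mean(0), [np.linalg.norm(W[i]-W[i-1]) for i in range(4)])
for i in range(4): d=W[i]-W[i-1]; print(np.degrees(np.arctan2(d[1],d[0])))
print('gate',atz(s,arm.place_of('top','gate_centre')[0]['pixel'],.12),'slot3',atz(s,arm.place_of('top','slot_three')[0]['pixel'],.12))
for z in(.157,.17):print('knob',atz(s,kp,z))
q=cam('side');P=arm.place_of('side','knob')[0]['pixel'];print('tri knob',tri([ray(s,kp),ray(q,P)]))
print('tri slot3',tri([ray(s,arm.place_of('top','slot_three')[0]['pixel']),ray(q,arm.place_of('side','slot_three')[0]['pixel'])]))
for l in('vial_amber','beaker','dropper','marker_red'): print(l,atz(s,arm.place_of('top',l)[0]['pixel'],.07 if 'vial' in l else 0))
c=cv2.resize(im[145:265,255:415],(800,600),interpolation=2);cv2.imwrite('pics/b.png',c)
E
```

```text
((311.18218994140625, 199.98187255859375), (68.82622528076172, 66.80075073242188), 6.842772960662842)
[[ 0.4887 -0.0807  0.12  ]
 [ 0.6174 -0.0973  0.12  ]
 [ 0.5989 -0.2282  0.12  ]
 [ 0.4714 -0.2086  0.12  ]] [ 0.5441 -0.1537  0.12  ] [np.float64(0.12905952102657303), np.float64(0.12974776705585192), np.float64(0.13221779914178067), np.float64(0.12898676979616575)]
82.28966828516467
-7.3071237411403684
-98.04716618956114
171.29331282500874
gate [ 0.5436 -0.1561  0.12  ] slot3 [ 0.5738 -0.1862  0.12  ]
knob [ 0.5687 -0.1107  0.157 ]
knob [ 0.5657 -0.1107  0.17  ]
tri knob [ 0.5659 -0.1098  0.1633]
tri slot3 [ 0.5736 -0.186   0.1196]
vial_amber [ 0.5304 -0.2838  0.07  ]
beaker [ 0.4774 -0.0066  0.    ]
dropper [ 0.5586 -0.0363  0.    ]
marker_red [ 0.4195 -0.2767  0.    ]
```

View pics/b.png

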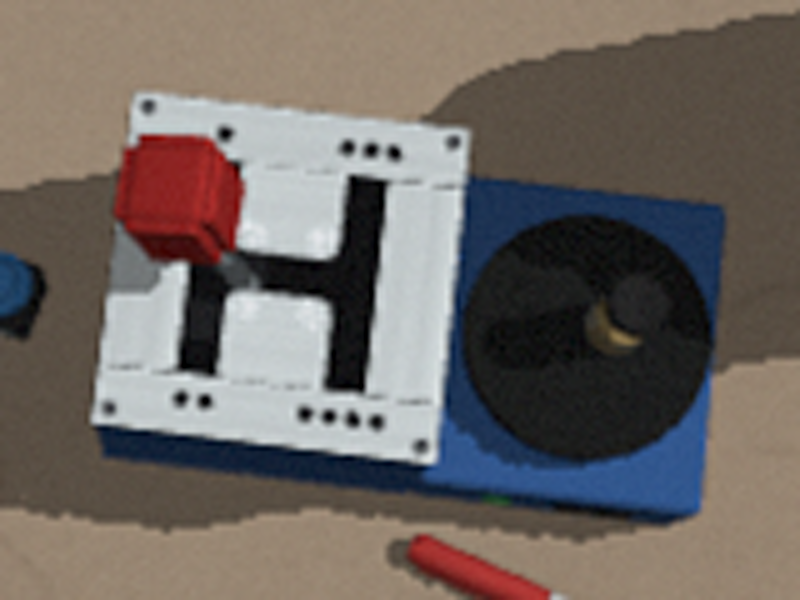

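The close view shows the H gate clearly. The stem is at about (235,270), in the left lane just forward of the passage, and the three-dot slot is at the upper right (370,185). The heading is about -7.6° and the gate centre is near (0.544,-0.155). I'm closing the fingers and moving above a spot just beyond the knob.

```bash
python3 -m crank '0 0 -30 0 0 0;0 0 -20 0 0 0;28 28 0 0 0 0;28 28 0 0 0 0;28 28 0 0 0 0;28 28 0 0 0 0;28 28 0 0 0 0;28 28 0 0 0 0' 0 40
python3 -m crank '28 28 0 0 0 0;28 28 0 0 0 0;28 28 0 0 0 0;28 28 0 0 0 0;28 28 0 0 0 0;28 28 0 0 0 0;28 28 0 0 0 0;28 28 0 0 0 0'
python3 -m crank '28 28 0 0 0 0;28 28 0 0 0 0;28 28 0 0 0 0;28 28 0 0 0 0;28 28 0 0 0 0;28 28 0 0 0 0;28 28 0 0 0 0;28 28 0 0 0 0'
python3 -m crank '0 0 0 0 0 0.11;0 0 0 0 0 0.11;0 0 0 0 0 0.11;0 0 0 0 0 0.11;0 0 0 0 0 0.11;0 0 0 0 0 0.11;0 0 0 0 0 0.11;0 0 0 0 0 0.11'
python3 -m crank '0 0 0 0 0 0.11;0 0 0 0 0 0.11;0 0 0 0 0 0.11;0 0 0 0 0 0.11;0 0 0 0 0 0.11;0 0 0 0 0 0;0 0 0 0 0 0'
cat >> h.py <<'E'
O=np.array([.544,-.1545,0]); H=np.radians(-7.6); B=np.array([[np.cos(H),-np.sin(H),0],[np.sin(H),np.cos(H),0],[0,0,1]])
def sh(X): return B.T@(np.array(X)-O)      # world->shaker
def wd(x): return B@np.array(x)+O
def rep():
    st=arm.read_state(); Rt=rot(st['tcp_rot']); f=B.T@np.array(st['contact_force'])
    print('t',round(st['clock'],2),'tcp shaker mm',np.round(sh(st['position'])*1e3,1),'tool x heading rel deg',round(np.degrees(np.arctan2(*(B.T@Rt[:,0])[[1,0]])),1),'zaxis',np.round(Rt[:,2],3),'F',np.round(f,1),'gap',round(st['finger_gap'],3))
    return st
E
python3 - <<'E'
from h import *
st=rep(); s=cam('wrist'); im=s['image'].copy()
for l in('knob','gate_centre','slot_three','pad_back','pad_left','pad_front'):
    for r in arm.place_of('wrist',l)[:1]:
        p=r['pixel']; z={'gate_centre':.12,'slot_three':.12}.get(l,.163); print(l,round(r['conf'],2),np.round(p),np.round(sh(atz(s,p,z))*1e3,1)); cv2.circle(im,(int(p[1]),int(p[0])),3,(0,255,0),1)
cv2.imwrite('pics/c.png',im)
E
```

```text
clock: 3.02
position: [0.3007, 0.44, 0.3005]
tcp_rot: [-0.0, 0.99, -0.138, 0.0]
contact_force: [1.5, 0.5, 0.1]
finger_gap: -0.004
finger_force: 0.0
clock: 3.68
position: [0.4549, 0.1633, 0.3009]
tcp_rot: [-0.0, 0.99, -0.138, 0.0]
contact_force: [0.9, 0.7, -1.1]
finger_gap: 0.002
finger_force: 0.0
clock: 4.35
position: [0.6093, -0.1136, 0.3005]
tcp_rot: [-0.0, 0.99, -0.138, 0.0]
contact_force: [0.4, 1.0, 0.1]
finger_gap: 0.001
finger_force: 0.0
clock: 5.02
position: [0.6087, -0.1116, 0.3003]
tcp_rot: [-0.0, 0.836, -0.549, 0.0]
contact_force: [0.2, -0.0, -0.4]
finger_gap: -0.002
finger_force: 0.0
clock: 5.6
position: [0.6087, -0.1116, 0.3004]
tcp_rot: [0.0, -0.659, 0.752, -0.0]
contact_force: [-0.1, -0.4, 0.6]
finger_gap: -0.001
finger_force: 0.0
t 5.6 tcp shaker mm [ 58.4  51.1 300.4] tool x heading rel deg -90.0 zaxis [ 0. -0. -1.] F [-0.1 -0.4  0.6] gap -0.001
knob 0.59 [188. 337.] [ 13.4  41.9 163. ]
gate_centre 0.83 [135. 347.] [ -1.    2.1 120. ]
slot_three 0.73 [  3. 428.] [ -62.  -105.8  120. ]
pad_back 0.79 [185. 320.] [ 28.   38.9 163. ]
pad_left 0.58 [207. 336.] [ 13.3  58.4 163. ]
pad_front 0.8 [185. 358.] [ -4.5  39.2 163. ]
```

View pics/c.png

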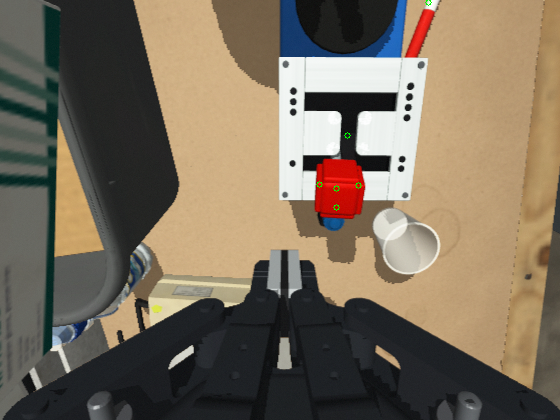

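The wrist view shows the knob at (188,337), about 13 mm forward in the left lane, and the gate-centre estimate agrees within 2 mm. I'm lowering the closed fingertips beyond the knob and pushing it back toward the passage.

```bash
python3 -m crank '8 0 40 0 0 0;0 0 40 0 0 0;0 0 40 0 0 0;0 6 2 0 0 0;0 6 0 0 0 0;0 6 0 0 0 0;0 6 0 0 0 0;0 0 0 0 0 0' 
python3 -m crank '0 3 0 0 0 0;0 3 0 0 0 0;0 0 0 0 0 0'
cat > look.py <<'E'
import sys
from h import *
st=rep()
ims=[]
for n in ('wrist','top','side'):
    s=cam(n); o=[]
    for l,z in(('knob',.163),('gate_centre',.12),('pad_back',.163),('pad_front',.163),('pad_left',.163),('pad_right',.163)):
        for r in arm.place_of(n,l)[:1]: o.append((l,round(r['conf'],2),np.round(sh(atz(s,r['pixel'],z))[:2]*1e3,1).tolist(),np.round(r['pixel']).tolist()))
    print(n,*o,sep='\n  '); ims.append(s['image'])
if len(sys.argv)>1:
    cv2.imwrite(sys.argv[1],np.hstack([cv2.resize(ims[0],(560,420)),cv2.resize(np.vstack([ims[1][145:265,270:390],ims[2][130:250,250:370]]),(210,420),interpolation=2)]))
E
python3 look.py pics/d.png
```

```text
clock: 6.62
position: [0.5841, -0.116, 0.1814]
tcp_rot: [0.002, -0.658, 0.753, -0.001]
contact_force: [-0.3, 0.8, 0.3]
finger_gap: -0.002
finger_force: 0.3
clock: 6.87
position: [0.5778, -0.1153, 0.1794]
tcp_rot: [0.001, -0.657, 0.753, -0.0]
contact_force: [0.9, 0.8, -0.6]
finger_gap: 0.001
finger_force: 0.4
t 6.87 tcp shaker mm [ 28.4  43.3 179.4] tool x heading rel deg -90.2 zaxis [ 0.002  0.    -1.   ] F [ 0.8  0.9 -0.6] gap 0.001
wrist
  ('knob', 0.97, [-4.4, 43.5], [269.0, 350.0])
  ('gate_centre', 0.56, [-1.5, 0.1], [166.0, 335.0])
  ('pad_back', 0.65, [11.5, 42.7], [268.0, 317.0])
  ('pad_front', 0.57, [-21.0, 42.4], [267.0, 384.0])
  ('pad_right', 0.83, [-7.4, 29.8], [244.0, 358.0])
top
  ('knob', 0.66, [4.2, 48.6], [190.0, 286.0])
  ('gate_centre', 0.58, [5.1, -0.5], [197.0, 312.0])
  ('pad_front', 0.53, [-11.9, 41.6], [199.0, 289.0])
  ('pad_left', 0.46, [-6.3, 63.2], [194.0, 278.0])
side
  ('knob', 0.84, [-6.6, 45.3], [170.0, 296.0])
  ('gate_centre', 0.98, [-10.5, -11.9], [207.0, 312.0])
  ('pad_back', 0.47, [18.6, 47.5], [166.0, 308.0])
  ('pad_front', 0.56, [19.1, 51.3], [165.0, 307.0])
```

View pics/d.png

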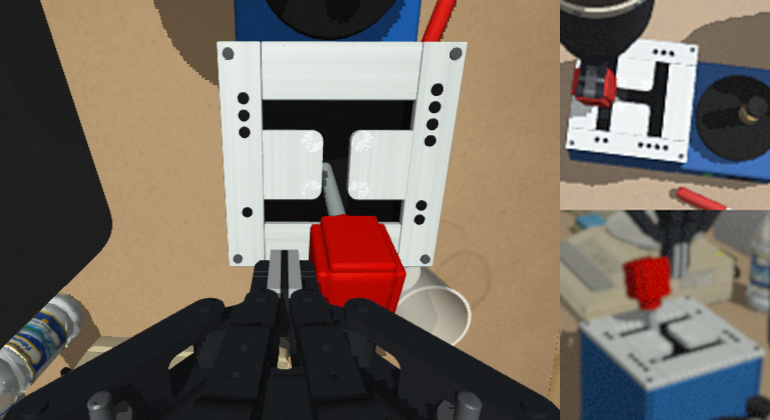

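```bash
cat > fit.py <<'E'
import sys
from h import *
rep(); s=cam('wrist'); im=s['image']
g=arm.place_of('wrist','gate_centre')
k=arm.place_of('wrist','knob')[0]; m=arm.regions_of('wrist','knob')[0]; print('knob px',np.round(k['pixel'],1),'mask',np.round(m['pixel'],1))
for ac in map(float,sys.argv[1].split(',')):
  for al in map(float,sys.argv[2].split(',')):
    d=np.array([np.sin(al),-np.sin(ac),0]); d[2]=np.sqrt(1-d[0]**2-d[1]**2)
    p=[np.round(proj(s,wd(np.array([0,0,.02])+r*d)),0).astype(int).tolist() for r in(.15,.125,.105,.085)]
    print(ac,al,p)
print('passage edges at plate',[np.round(proj(s,wd([x,y,.12]))).astype(int).tolist() for y in (-10,) for x in(.008,-.008) for y in(.02,-.02)])
hsv=cv2.cvtColor(im,cv2.COLOR_BGR2HSV)
cv2.imwrite(sys.argv[3],cv2.resize(im[30:330,200:500],(600,600),interpolation=2)) if len(sys.argv)>3 else 0
E
python3 fit.py -.3,-.27 -.06,-.03,0,.03 pics/e.png
```

```text
t 7.92 tcp shaker mm [ 28.3  43.1 178.2] tool x heading rel deg -90.2 zaxis [-0.  0. -1.] F [ 0.2  0.3 -0.4] gap 0.001
knob px [269.8 350.3] mask [258.8 349.1]
-0.3 -0.06 [[272, 359], [239, 348], [217, 340], [198, 334]]
-0.3 -0.03 [[272, 350], [239, 341], [217, 335], [199, 330]]
-0.3 0.0 [[273, 341], [239, 334], [217, 330], [199, 326]]
-0.3 0.03 [[272, 332], [239, 327], [217, 325], [199, 322]]
-0.27 -0.06 [[266, 360], [233, 348], [213, 341], [195, 334]]
-0.27 -0.03 [[266, 351], [233, 342], [213, 336], [195, 331]]
-0.27 0.0 [[266, 342], [234, 335], [213, 330], [195, 327]]
-0.27 0.03 [[266, 332], [233, 328], [213, 325], [195, 323]]
passage edges at plate [[199, 317], [130, 319], [199, 344], [130, 348]]
```

View pics/e.png

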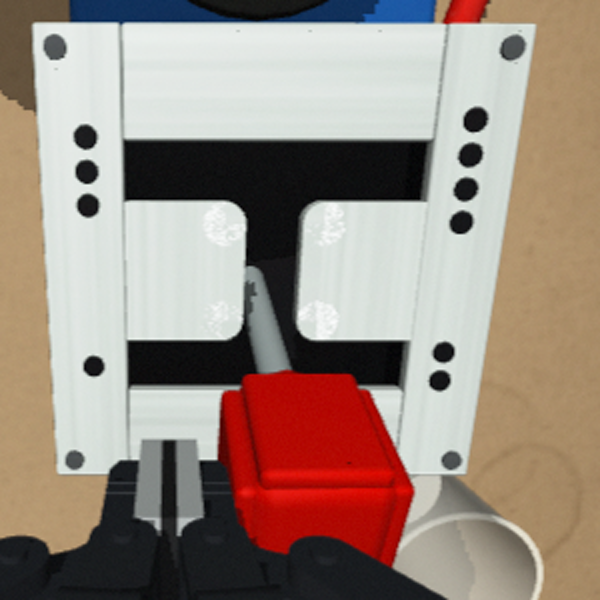

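The stem, at about (325,165) to (337,215) in the full frame, lines up with the passage. The visible passage edges put the gate about 2.3 mm nearer than I assumed, so 'along' is about -0.01, inside the ±0.03 window. Next I retreat, go over to the left side, and push right.

```bash
sed -i 's/^O=.*; H=/O=np.array([.5417,-.1542,0]); H=/' h.py
python3 -m crank '0 -10 0 0 0 0;0 0 -40 0 0 0;0 0 -40 0 0 0;-25 21 0 0 0 0;-24 21 0 0 0 0;0 0 28 0 0 0;0 0 28 0 0 0;0 0 28 0 0 0'
python3 -m crank '0 0 0 0 0 0;0 0 0 0 0 0'
python3 fit.py -.3,-.27 -.03,0,.03
```

```text
clock: 8.78
position: [0.5535, -0.0619, 0.1744]
tcp_rot: [0.001, -0.658, 0.753, -0.001]
contact_force: [0.0, -0.9, -0.1]
finger_gap: -0.001
finger_force: 0.0
clock: 8.95
position: [0.5526, -0.0628, 0.1737]
tcp_rot: [-0.001, -0.658, 0.753, 0.001]
contact_force: [0.1, 0.4, 1.3]
finger_gap: -0.004
finger_force: 0.0
t 8.95 tcp shaker mm [ -1.3  92.  173.7] tool x heading rel deg -90.2 zaxis [-0.003 -0.001 -1.   ] F [0.  0.4 1.3] gap -0.004
knob px [171.4 285.3] mask [175.8 283.1]
-0.3 -0.03 [[177, 290], [151, 287], [135, 286], [122, 284]]
-0.3 0.0 [[177, 279], [151, 280], [135, 280], [122, 280]]
-0.3 0.03 [[177, 269], [151, 272], [135, 274], [122, 276]]
-0.27 -0.03 [[167, 290], [144, 287], [130, 286], [118, 284]]
-0.27 0.0 [[167, 279], [144, 280], [130, 280], [118, 280]]
-0.27 0.03 [[167, 269], [144, 272], [130, 274], [118, 276]]
passage edges at plate [[114, 265], [31, 263], [114, 295], [31, 295]]
```

Along is about -0.015, so I'm pushing right.

```bash
python3 -m crank '10 0 0 0 0 0;8 0 0 0 0 0;8 0 0 0 0 0;8 0 0 0 0 0;8 0 0 0 0 0;8 0 0 0 0 0;0 0 0 0 0 0;0 0 0 0 0 0'
python3 fit.py -.15,-.1,-.05 -.03,0,.03 pics/f.png
```

```text
clock: 9.82
position: [0.5456, -0.1129, 0.1741]
tcp_rot: [-0.0, -0.657, 0.754, 0.0]
contact_force: [0.7, 0.0, -0.4]
finger_gap: 0.001
finger_force: 0.0
t 9.82 tcp shaker mm [ -1.6  41.5 174.1] tool x heading rel deg -90.3 zaxis [-0.001 -0.    -1.   ] F [ 0.7  0.1 -0.4] gap 0.001
knob px [216.6 285.4] mask [221.7 281.8]
-0.15 -0.03 [[242, 289], [216, 287], [199, 286], [185, 284]]
-0.15 0.0 [[242, 279], [216, 280], [199, 280], [185, 280]]
-0.15 0.03 [[242, 269], [216, 272], [199, 274], [185, 276]]
-0.1 -0.03 [[227, 289], [205, 287], [190, 286], [179, 284]]
-0.1 0.0 [[228, 279], [205, 280], [191, 280], [179, 280]]
-0.1 0.03 [[228, 268], [205, 272], [191, 274], [179, 276]]
-0.05 -0.03 [[212, 289], [193, 287], [182, 286], [172, 284]]
-0.05 0.0 [[212, 279], [193, 279], [182, 280], [172, 280]]
-0.05 0.03 [[212, 268], [193, 272], [182, 274], [172, 276]]
passage edges at plate [[204, 266], [134, 265], [204, 294], [134, 294]]
```

View pics/f.png

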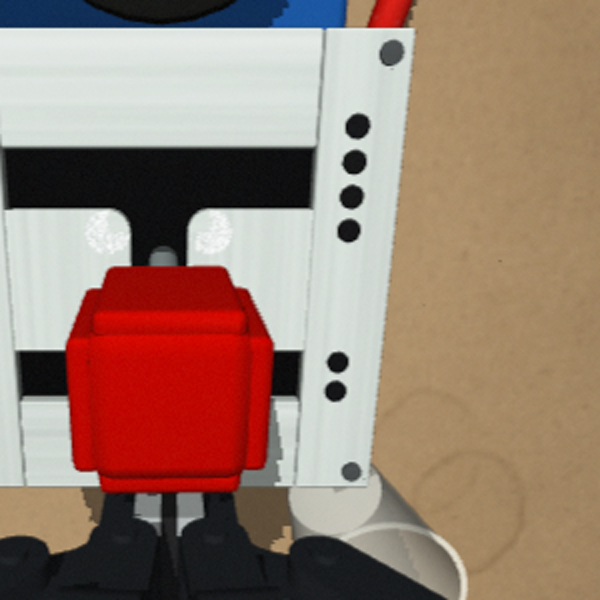

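The knob is crossing: the stem sits inside the passage at crop (165,250) and across is about -0.07. I'll continue to the right.

```bash
python3 -m crank '8 0 0 0 0 0;8 0 0 0 0 0;8 0 0 0 0 0;8 0 0 0 0 0;6 0 0 0 0 0;5 0 0 0 0 0;3 0 0 0 0 0;0 0 0 0 0 0'
python3 -m crank '0 0 0 0 0 0'
python3 fit.py .2,.25,.3 -.06,-.03,0,.03 pics/g.png
```

```text
clock: 10.68
position: [0.5395, -0.1585, 0.1741]
tcp_rot: [-0.0, -0.657, 0.754, 0.0]
contact_force: [-0.5, 0.8, 0.0]
finger_gap: -0.001
finger_force: 0.0
clock: 10.77
position: [0.5396, -0.158, 0.1742]
tcp_rot: [-0.0, -0.657, 0.754, 0.0]
contact_force: [0.7, 0.7, -0.9]
finger_gap: -0.004
finger_force: 0.0
t 10.77 tcp shaker mm [ -1.6  -4.1 174.2] tool x heading rel deg -90.2 zaxis [-0. -0. -1.] F [ 0.6  0.8 -0.9] gap -0.004
knob px [213.3 281.3] mask [212.3 281.2]
0.2 -0.06 [[227, 299], [218, 294], [213, 291], [209, 288]]
0.2 -0.03 [[227, 289], [219, 287], [213, 286], [209, 284]]
0.2 0.0 [[227, 279], [219, 280], [213, 280], [209, 281]]
0.2 0.03 [[227, 269], [219, 272], [213, 275], [209, 277]]
0.25 -0.06 [[210, 299], [206, 294], [204, 291], [203, 288]]
0.25 -0.03 [[210, 289], [207, 287], [204, 286], [203, 284]]
0.25 0.0 [[210, 279], [207, 280], [204, 280], [203, 280]]
0.25 0.03 [[210, 269], [207, 272], [204, 275], [203, 277]]
0.3 -0.06 [[193, 299], [194, 294], [195, 291], [196, 288]]
0.3 -0.03 [[193, 289], [194, 287], [195, 286], [196, 284]]
0.3 0.0 [[193, 279], [194, 280], [195, 280], [196, 280]]
0.3 0.03 [[193, 268], [194, 272], [195, 275], [196, 276]]
passage edges at plate [[274, 268], [213, 267], [273, 293], [213, 294]]
```

View pics/g.png

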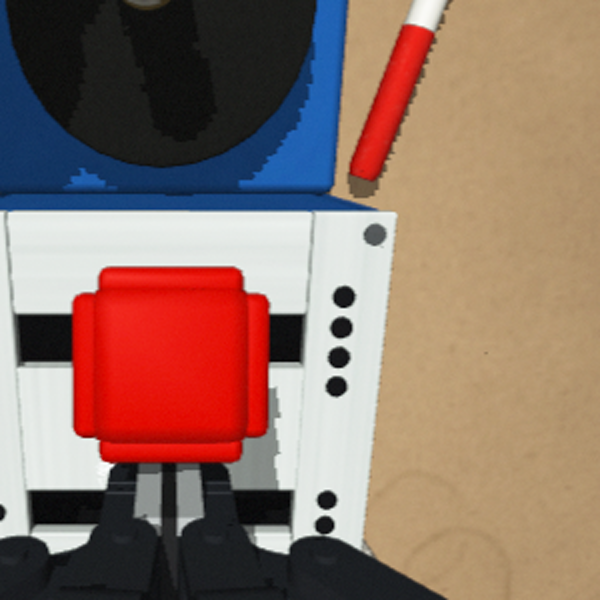

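The knob is now in the right lane at about across 0.245 with along near 0. I push 3 mm more, then go round to the front pad.

```bash
python3 -m crank '2 0 0 0 0 0;2 0 0 0 0 0;0 0 0 0 0 0;0 0 0 0 0 0;-8 0 0 0 0 0;-10 0 0 0 0 0;0 0 -40 0 0 0;0 0 -40 0 0 0'
python3 -m crank '25 25 0 0 0 0;25 25 0 0 0 0;0 0 27 0 0 0;0 0 27 0 0 0;0 0 26 0 0 0;0 0 0 0 0 0;0 0 0 0 0 0'
python3 fit.py .25,.28 -.06,-.03,0,.03 pics/i.png
```

```text
clock: 11.63
position: [0.5403, -0.1426, 0.2532]
tcp_rot: [-0.002, -0.658, 0.753, 0.002]
contact_force: [1.8, 0.4, 0.6]
finger_gap: -0.001
finger_force: 0.0
clock: 12.22
position: [0.4849, -0.1861, 0.1739]
tcp_rot: [-0.001, -0.658, 0.753, 0.001]
contact_force: [-0.6, 0.1, 1.1]
finger_gap: -0.003
finger_force: 0.0
t 12.22 tcp shaker mm [-52.  -39.1 173.9] tool x heading rel deg -90.2 zaxis [-0.003 -0.    -1.   ] F [-0.6 -0.   1.1] gap -0.003Traceback (most recent call last):
  File "fit.py", line 5, in <module>
    k=arm.place_of('wrist','knob')[0]; m=arm.regions_of('wrist','knob')[0]; print('knob px',np.round(k['pixel'],1),'mask',np.round(m['pixel'],1))
                                         ~~~~~~~~~~~~~~~~~~~~~~~~~~~~~~^^^
IndexError: list index out of range
```

```bash
sed -i "s/; m=arm.regions_of('wrist','knob')\[0\]//; s/,'mask',np.round(m\['pixel'\],1)//" fit.py
python3 fit.py .25,.28 -.06,-.03,0,.03 pics/i.png
```

```text
t 12.42 tcp shaker mm [-50.3 -39.2 176. ] tool x heading rel deg -90.2 zaxis [ 0.003 -0.    -1.   ] F [0.7 0.1 0.4] gap 0.001
knob px [272.  180.7]
0.25 -0.06 [[279, 196], [266, 206], [258, 212], [251, 217]]
0.25 -0.03 [[279, 187], [266, 199], [258, 207], [251, 213]]
0.25 0.0 [[279, 177], [266, 192], [258, 202], [251, 209]]
0.25 0.03 [[279, 168], [266, 186], [258, 197], [251, 206]]
0.28 -0.06 [[269, 196], [259, 206], [253, 212], [247, 217]]
0.28 -0.03 [[270, 187], [259, 199], [253, 207], [248, 213]]
0.28 0.0 [[270, 177], [259, 192], [253, 202], [248, 209]]
0.28 0.03 [[270, 168], [259, 186], [253, 197], [248, 206]]
passage edges at plate [[319, 196], [265, 191], [319, 220], [265, 216]]
```

View pics/i.png

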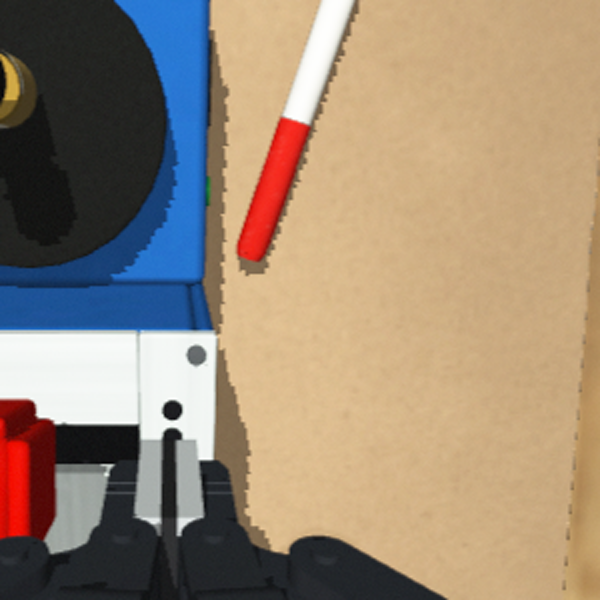

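Across is about 0.27 and along about -0.01, so the stem is in the right lane and not in the rear slot. I'm pushing forward from the front pad.

```bash
python3 -m crank '0 -8 0 0 0 0;0 -8 0 0 0 0;0 -8 0 0 0 0;0 -8 0 0 0 0;0 -8 0 0 0 0;0 -8 0 0 0 0;0 -6 0 0 0 0;0 0 0 0 0 0'
python3 fit.py .24,.27,.3 .2,.25,.3,.33
```

```text
clock: 13.23
position: [0.5402, -0.1941, 0.1739]
tcp_rot: [-0.0, -0.657, 0.753, -0.0]
contact_force: [-0.2, -0.5, -0.1]
finger_gap: -0.004
finger_force: 0.0
t 13.23 tcp shaker mm [  3.8 -39.7 173.9] tool x heading rel deg -90.2 zaxis [-0. -0. -1.] F [-0.1 -0.5 -0.1] gap -0.004
knob px [277.7 213.8]
0.24 0.2 [[282, 229], [269, 245], [260, 255], [253, 264]]
0.24 0.25 [[280, 214], [267, 235], [259, 247], [253, 258]]
0.24 0.3 [[278, 200], [266, 224], [258, 240], [252, 252]]
0.24 0.33 [[276, 193], [265, 219], [258, 235], [252, 249]]
0.27 0.2 [[273, 229], [262, 245], [255, 255], [250, 264]]
0.27 0.25 [[271, 214], [261, 235], [254, 247], [249, 258]]
0.27 0.3 [[269, 200], [259, 224], [253, 240], [248, 252]]
0.27 0.33 [[267, 192], [258, 218], [253, 235], [248, 249]]
0.3 0.2 [[263, 229], [255, 245], [250, 255], [246, 264]]
0.3 0.25 [[262, 214], [254, 235], [249, 247], [245, 258]]
0.3 0.3 [[260, 200], [253, 224], [248, 240], [245, 252]]
0.3 0.33 [[258, 192], [252, 218], [248, 235], [244, 249]]
passage edges at plate [[322, 277], [268, 276], [322, 301], [268, 302]]
```

Along is about 0.25. I'll push in small steps until the force shows the stop.

```bash
python3 -m crank '0 -4 0 0 0 0;0 -4 0 0 0 0;0 -2 0 0 0 0;0 -1 0 0 0 0;0 0 0 0 0 0;0 0 0 0 0 0'
python3 fit.py .27 .25,.3,.33
```

```text
clock: 13.88
position: [0.5499, -0.1954, 0.1743]
tcp_rot: [0.0, -0.657, 0.754, -0.0]
contact_force: [-0.4, 0.4, -0.6]
finger_gap: -0.001
finger_force: 0.1
t 13.88 tcp shaker mm [ 13.6 -39.8 174.3] tool x heading rel deg -90.2 zaxis [ 0. -0. -1.] F [-0.5  0.3 -0.6] gap -0.001Traceback (most recent call last):
  File "fit.py", line 5, in <module>
    k=arm.place_of('wrist','knob')[0]; print('knob px',np.round(k['pixel'],1))
      ~~~~~~~~~~~~~~~~~~~~~~~~~~~~^^^
IndexError: list index out of range
```

```bash
python3 -m crank '0 -1.5 0 0 0 0;0 -1.5 0 0 0 0;0 0 0 0 0 0;0 0 0 0 0 0'
python3 -m crank '0 -1.5 0 0 0 0;0 0 0 0 0 0;0 0 0 0 0 0'
```

```text
clock: 14.37
position: [0.5529, -0.1958, 0.1743]
tcp_rot: [0.0, -0.657, 0.753, -0.0]
contact_force: [0.6, 1.0, -0.2]
finger_gap: -0.003
finger_force: 0.2
clock: 14.62
position: [0.5543, -0.196, 0.1743]
tcp_rot: [0.0, -0.657, 0.754, -0.0]
contact_force: [-0.9, 0.1, -0.1]
finger_gap: 0.006
finger_force: 0.2
```

```bash
python3 -m crank '0 -1.5 0 0 0 0;0 0 0 0 0 0;0 0 0 0 0 0'; python3 fit.py .27,.3 .25,.3,.33 pics/j.png
```

```text
clock: 14.87
position: [0.5558, -0.1962, 0.1743]
tcp_rot: [-0.0, -0.657, 0.754, 0.0]
contact_force: [0.3, -0.2, -0.4]
finger_gap: -0.004
finger_force: 0.3
t 14.87 tcp shaker mm [ 19.5 -39.8 174.3] tool x heading rel deg -90.2 zaxis [-0. -0. -1.] F [ 0.3 -0.2 -0.4] gap -0.004
knob px [272.6 222.5]
0.27 0.25 [[271, 247], [260, 263], [254, 273], [249, 281]]
0.27 0.3 [[268, 232], [259, 252], [253, 265], [248, 275]]
0.27 0.33 [[267, 224], [258, 246], [252, 260], [248, 272]]
0.3 0.25 [[261, 247], [254, 263], [249, 273], [245, 281]]
0.3 0.3 [[259, 232], [252, 252], [248, 265], [244, 275]]
0.3 0.33 [[258, 224], [251, 246], [247, 260], [244, 272]]
passage edges at plate [[321, 301], [267, 302], [321, 325], [267, 327]]
```

```bash
python3 -m crank '0 -1.5 0 0 0 0;0 0 0 0 0 0;0 0 0 0 0 0'; python3 -m crank '0 -1.5 0 0 0 0;0 0 0 0 0 0;0 0 0 0 0 0';  python3 fit.py .25,.27 .3,.33 pics/k.png
```

```text
clock: 15.27
position: [0.557, -0.1964, 0.1742]
tcp_rot: [-0.0, -0.657, 0.754, 0.0]
contact_force: [-2.2, 1.3, 0.1]
finger_gap: -0.0
finger_force: 0.8
clock: 15.52
position: [0.5582, -0.1966, 0.174]
tcp_rot: [-0.0, -0.657, 0.754, 0.0]
contact_force: [-2.9, 0.3, 0.1]
finger_gap: -0.005
finger_force: 1.4
t 15.52 tcp shaker mm [ 22.  -39.8 174. ] tool x heading rel deg -90.2 zaxis [-0.001  0.    -1.   ] F [-2.9 -0.1  0.1] gap -0.005
knob px [271.9 224.2]
0.25 0.3 [[275, 237], [264, 257], [257, 269], [251, 279]]
0.25 0.33 [[273, 229], [263, 251], [256, 264], [250, 275]]
0.27 0.3 [[269, 237], [259, 257], [253, 269], [248, 279]]
0.27 0.33 [[267, 229], [258, 250], [253, 264], [248, 275]]
passage edges at plate [[322, 305], [267, 306], [322, 329], [267, 331]]
```

View pics/k.png

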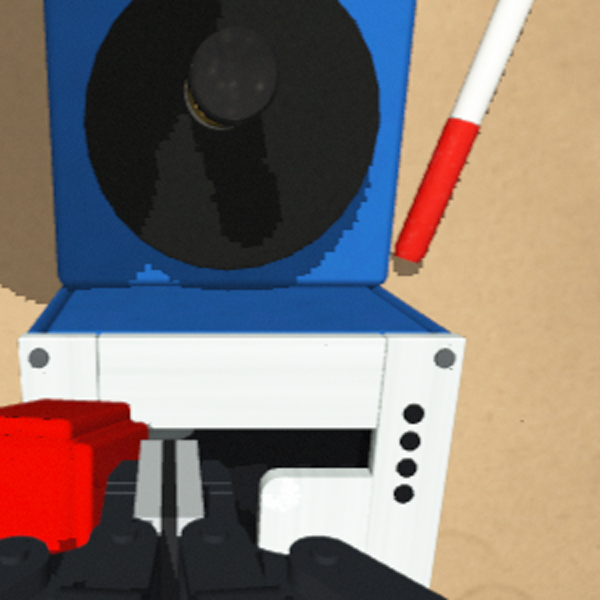

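The force has risen to 3 N and stopped growing freely, and the stem fits along at about 0.33, so the lever is at its stop. I'll give it one last nudge, back off, and check.

```bash
python3 -m crank '0 -2 0 0 0 0;0 0 0 0 0 0;0 0 0 0 0 0'; python3 -m crank '0 10 0 0 0 0;0 20 0 0 0 0;0 20 0 0 0 0;0 0 -40 0 0 0;0 0 -40 0 0 0;0 0 -20 0 0 0;0 0 0 0 0 0;0 0 0 0 0 0'
python3 - <<'E'
from h import *
rep(); S=[cam(n) for n in('top','side','wrist')]
kp=[arm.place_of(n,'knob')[0]['pixel'] for n in('top','side','wrist')]
for s,k in zip(S,kp): print('at .157',np.round(sh(atz(s,k,.157))*1e3,1), 'exp px',np.round(proj(s,wd([.0486,-.04,.157]))),np.round(k))
print('tri',sh(tri([ray(s,k) for s,k in zip(S,kp)]))*1e3)
for l in('vial_amber','beaker','dropper','marker_red'): print(l,np.round(atz(S[0],arm.place_of('top',l)[0]['pixel'],.07 if 'vial' in l else 0),4))
t=cv2.resize(S[0]['image'][140:270,220:410],(760,520),interpolation=2); cv2.imwrite('pics/l.png',t)
E
```

```text
clock: 15.92
position: [0.5601, -0.1969, 0.174]
tcp_rot: [-0.0, -0.657, 0.754, 0.001]
contact_force: [-4.6, 0.7, -1.3]
finger_gap: -0.002
finger_force: 2.2
clock: 16.58
position: [0.5124, -0.1902, 0.2767]
tcp_rot: [0.002, -0.658, 0.753, -0.002]
contact_force: [-0.1, -0.0, 0.3]
finger_gap: 0.004
finger_force: 0.0
t 16.58 tcp shaker mm [-24.3 -39.5 276.7] tool x heading rel deg -90.2 zaxis [ 0.006 -0.    -1.   ] F [-0.1 -0.   0.3] gap 0.004Traceback (most recent call last):
  File "<stdin>", line 3, in <module>
IndexError: list index out of range
```

```bash
python3 -m crank '0 35 0 0 0 0;0 35 -20 0 0 0;0 0 0 0 0 0;0 0 0 0 0 0'
cat > fin.py <<'E'
from h import *
rep(); S={n:cam(n) for n in('top','side','wrist')}; rs=[]
for n,s in S.items():
    hsv=cv2.cvtColor(s['image'],cv2.COLOR_BGR2HSV)
    for l,e in (('knob',[.0486,-.040,.157]),('gate_centre',[0,0,.12]),('slot_three',[.035,-.028,.12])):
        for r in arm.place_of(n,l)[:1]:
            k=r['pixel']; print(n,l,round(r['conf'],2),'px',np.round(k,1),'exp',np.round(proj(s,wd(e)),1),'sh',np.round(sh(atz(s,k,e[2]))*1e3,1))
            if l=='knob': rs.append(ray(s,k))
if len(rs)>1: print('tri knob',sh(tri(rs))*1e3)
for l in('vial_amber','beaker','dropper','marker_red'):
    for r in arm.place_of('top',l)[:1]: print(l,np.round(r['pixel']),np.round(atz(S['top'],r['pixel'],.07 if 'vial' in l else 0),4))
E
python3 fin.py
```

```text
clock: 17.12
position: [0.4411, -0.1806, 0.2951]
tcp_rot: [0.001, -0.658, 0.753, -0.001]
contact_force: [0.9, -1.3, -0.2]
finger_gap: -0.001
finger_force: 0.0
t 17.12 tcp shaker mm [-96.2 -39.5 295.1] tool x heading rel deg -90.2 zaxis [ 0.002 -0.    -1.   ] F [ 1.1 -1.1 -0.2] gap -0.001
side knob 0.85 px [188.5 350.4] exp [186.6 351.3] sh [ 43.3 -44.7 157. ]
side gate_centre 0.55 px [207.8 311.9] exp [202.6 311.9] sh [ -9.3 -14.7 120. ]
side slot_three 0.9 px [203.5 339.5] exp [205.  338.6] sh [ 39.3 -24.5 120. ]
wrist knob 0.7 px [202.7 112.4] exp [198.6 113.7] sh [ 50.3 -36.4 157. ]
wrist gate_centre 0.96 px [230.9 187.9] exp [226.4 187.8] sh [  0.4   4.9 120. ]
wrist slot_three 0.94 px [198.5 147.1] exp [199.6 149.1] sh [ 36.8 -29.1 120. ]
tri knob [ 53.36801932 -33.75538718 149.68822242]
```

The knob reads at the slot end to within 2 mm, but the contact was soft. I'll repeat the push more firmly to be sure it is fully home.

```bash
python3 -m crank '0 -35 20 0 0 0;0 -30 0 0 0 0;0 0 35 0 0 0;0 0 35 0 0 0;0 0 30 0 0 0;0 -20 0 0 0 0;0 -15 0 0 0 0;0 0 0 0 0 0'
python3 -m crank '0 -5 0 0 0 0;0 -5 0 0 0 0;0 -2 0 0 0 0;0 0 0 0 0 0;0 0 0 0 0 0'
python3 -c "
from h import *
rep()"
```

```text
clock: 18.58
position: [0.543, -0.1945, 0.1734]
tcp_rot: [-0.001, -0.658, 0.753, -0.0]
contact_force: [0.6, -0.3, 0.8]
finger_gap: -0.001
finger_force: 0.0
clock: 19.0
position: [0.5526, -0.1958, 0.1745]
tcp_rot: [0.0, -0.657, 0.754, -0.0]
contact_force: [0.4, 0.4, -0.1]
finger_gap: 0.0
finger_force: 0.0
t 19.0 tcp shaker mm [ 16.3 -39.8 174.5] tool x heading rel deg -90.2 zaxis [ 0.  0. -1.] F [ 0.3  0.4 -0.1] gap 0.0
```

```bash
for i in 1; do python3 -m crank '0 -3 0 0 0 0;0 -2 0 0 0 0;0 -2 0 0 0 0;0 0 0 0 0 0;0 0 0 0 0 0'; done; python3 -m crank '0 -2 0 0 0 0;0 0 0 0 0 0;0 0 0 0 0 0'; python3 -m crank '0 -2 0 0 0 0;0 0 0 0 0 0;0 0 0 0 0 0'
```

```text
clock: 19.42
position: [0.559, -0.1967, 0.174]
tcp_rot: [-0.0, -0.657, 0.754, 0.001]
contact_force: [-4.1, 1.1, -0.1]
finger_gap: 0.003
finger_force: 1.8
clock: 19.67
position: [0.5606, -0.1969, 0.1737]
tcp_rot: [-0.001, -0.657, 0.754, 0.001]
contact_force: [-5.3, 0.7, 0.2]
finger_gap: -0.005
finger_force: 2.5
clock: 19.92
position: [0.562, -0.1971, 0.1734]
tcp_rot: [-0.001, -0.657, 0.754, 0.001]
contact_force: [-6.8, 0.7, -0.0]
finger_gap: -0.001
finger_force: 3.1
```

The force repeats with position (about 4 N at x = 0.559 both times), so this is elastic contact against a hard stop. I retreat and check the scene.

```bash
python3 -m crank '0 10 0 0 0 0;0 20 0 0 0 0;0 25 0 0 0 0;0 0 -40 0 0 0;0 0 -40 0 0 0;0 0 -40 0 0 0;-35 20 0 0 0 0;-35 20 0 0 0 0'
python3 -m crank '-35 20 0 0 0 0;-40 0 0 0 0 0;-40 0 0 0 0 0;-40 0 0 0 0 0;-40 0 0 0 0 0;-40 0 0 0 0 0;0 0 0 0 0 0;0 0 0 0 0 0'; python3 fin.py
```

```text
clock: 20.58
position: [0.4808, -0.1153, 0.2973]
tcp_rot: [0.003, -0.656, 0.755, -0.002]
contact_force: [-0.1, 2.0, -1.6]
finger_gap: -0.001
finger_force: 0.0
clock: 21.25
position: [0.4915, 0.1227, 0.2945]
tcp_rot: [0.001, -0.659, 0.752, -0.0]
contact_force: [-0.9, -0.7, 0.1]
finger_gap: -0.005
finger_force: 0.0
t 21.25 tcp shaker mm [-86.4 267.9 294.5] tool x heading rel deg -90.0 zaxis [ 0.002  0.001 -1.   ] F [-0.8 -0.8  0.1] gap -0.005
top knob 0.94 px [171.2 332.7] exp [173.7 336.9] sh [ 52.3 -31.8 157. ]
top gate_centre 0.65 px [198.7 313. ] exp [200.8 311.4] sh [  4.4  -2.5 120. ]
top slot_three 0.74 px [198.9 311.5] exp [184.6 328. ] sh [  3.6   0.2 120. ]
side knob 0.86 px [185.4 348.7] exp [186.6 351.3] sh [ 47.3 -34.6 157. ]
side gate_centre 0.95 px [203.6 310. ] exp [202.6 311.9] sh [ -4.6  -1.3 120. ]
side slot_three 0.78 px [204.2 338.3] exp [205.  338.6] sh [ 36.2 -25.5 120. ]
wrist slot_three 0.18 px [ 38.  212.3] exp [-228.2  104.9] sh [-27.  136.1 120. ]
tri knob [ 51.69088053 -31.27905139 154.70630666]
vial_amber [209. 377.] [ 0.5316 -0.2876  0.07  ]
beaker [245. 242.] [ 0.4705 -0.01    0.    ]
dropper [198. 314.] [ 0.5711 -0.1658  0.    ]
marker_red [269. 370.] [ 0.4162 -0.279   0.    ]
```

```bash
python3 -c "
from station import arm
print(arm.close_job())"
```

```text
the job is handed in; nothing more can be done
None
```

The red gear knob is in the three-dot slot, pushed forward to its stop, and the job is handed in at about 21 s on the robot's clock. The vial, beaker and marker measured unmoved within camera error; the dropper bottle was not found in the last picture, but the fingertips never went below about 0.15 m.

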